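Hang the slide rack on the drip stand

ROBOT

A 6-joint arm with a two-finger parallel gripper is mounted at the origin on the work surface. World frame = base frame: x ahead of the robot, y to its left, z up, the work surface at z = 0. Lengths are in m, angles in rad, forces in N, time in s.
With the tool pointing down it reaches from about 0.35 to 0.775 m from the base axis. Payload 7.3 kg.
Tool frame: the origin (TCP) lies on the centre line of the jaws, within the pads' length; the fingertips stand 17 mm ahead of it and the grasp point (between the pads) lies 2 mm behind it (robot.tip_extent is the distance from the TCP to the fingertips, in m); z points along the fingers, y is the line along which they close (so a half turn about z gives the same grasp; the last joint's range is limited). The gripper opens to 92 mm and grips with 3 to 60 N. Pads are 19 mm wide; open, the fingers measure 130 mm over their backs; the gripper's body (75 mm by 190 mm) begins 47 mm behind the grasp point.
Start: joints at [1.176, 0.342, 1.524, -0, 1.275, -0.146], TCP at [0.129, 0.509, 0.244] pointing down, gripper open.
Joint ranges: [-2.53, 2.53], [-0.77, 2.02], [0.04, 2.7], [-1, 4.14], [0.28, 2.66], [-3.11, 3.11]. Speed limits (rad/s): [2.57, 2.57, 3.14, 3.14, 3.14, 3.14].

INTERFACE

Orientations are given as [roll, pitch, yaw] about the fixed x, y, z axes, in that order (R = Rz(yaw) Ry(pitch) Rx(roll)).
In Python, from cell import robot gives the robot as it stands.
- The arm moves only by the tool step_arm, never from a script. Its argument "motion" is a list of rows, each a list of 2 entries, a list of its own where there are three numbers: the shift along the tool's x, y, z in units of 60 mm (1.0 is 60 mm), then the turn about the tool's z in rad. In form: [[[x, y, z], spin], ...]. A call has 1 to 10 rows; each row is the pose to reach, as a shift and turn from the pose commanded when the call began, along the tool's axes at that moment; what a row does not reach only later rows make up. A row lasts 1/8 s, in which the tool goes at most 62.5 mm and 10.7 degrees, less where a joint would pass 70% of its speed; a pose out of reach is approached as far as the arm can. A call with a gripper value outside its range is refused whole. "hand" is the closure in counts, from 0 (fully open) to 255 (shut), set as the call begins (left out, the last holds). The fingers move at their own pace and stop on an object; "squeeze" is the grip in N (left out, the last holds). Time passes only in rows, so rows that repeat a pose let the fingers close. It gives the time, the measured TCP pose, the force, the opening and the grip force at its end, in the units of the state.
- robot.observe(): the state, without advancing time (a new reading comes with each control period).
- robot.read_camera(name): name is "side" or "top" or "wrist"; returns a dict with "pixels" (400x640x3 uint8, red, green, blue), "intrinsics" (3x3 intrinsics, pixels), "xyz" and "rotation" of the camera in the world; the wrist camera has in their place "T_tool_cam" (4x4, takes a point from camera to tool coordinates, whose origin is the TCP and whose axes are the flange's). Camera axes: x right, y up, looking along -z (the intrinsics and any distortion apply to the point x, -y, -z); pixel columns grow to the right and rows downward; lengths in m; the calibration is good to about 2 mm. A picture is of the moment at which its call begins: read the wrist's pose just before it. There is no depth.
- robot.hand_in(): hands the job in; it is judged then, once.
The state is a dict: "time": time; "qpos": joint angles; "qvel": joint speeds; "joint_efforts": joint torques, N m; "tool_pos": TCP position; "tool_rot": TCP orientation; "contact_force": force on the tool from outside, world axes, zero at the start; "torque": the same for the moment, N m; "opening": finger opening in m; "grip_force": force on a finger pad.
Only numpy, scipy, OpenCV 4.12 (cv2) and the standard library are available. Lean on these libraries where they do the work, as an engineer would, in place of code of your own. Each camera call takes 0.05 s, during which the arm holds its last target. There are 200 camera calls.

TASK

Hang the purple-handled slide rack on the drip stand so that it can drain: lower it, kept upright, with one end of its top bar on each of the two blue hooks, and let go only once both ends are seated. Leave the green-handled rack standing where it is.

Things in the scene. Friction and masses are not known exactly. Their poses are not given: they have to be found in the camera images.
- purple_rack: Steel slide rack, symmetric, 0.26-0.42 kg, slides captive. Basket 84 (x) x 146 (y) x 30 mm; wires up to a top bar 250 mm long (y), 12 wide, 6 thick, underside 80 mm above the foot, ends 51 mm beyond the basket. Mid-bar purple handle block, 20 thick (x), 60 long (y), 86-122 mm above the foot: grip from above across x. Origin: centre of foot; y along bar, z up. Starts with bar roughly along world x.
- green_rack: Same steel rack in shape and size, but with a green handle and an empty basket; about 0.32 kg. Origin: centre of its foot; y along its bar, z up. Stands beside the purple rack, bar roughly along world x; which of the two stands to the left varies. Not to be moved.
- hook_left: Left (+y) blue hook of the fixed white drip stand: an upward-open steel cradle 14 mm wide (y), its level seat 44 mm long (x) between lips that rise 30 mm and flare to a 60 mm mouth. Origin: centre of the seat's top face, 120 mm above the bench; z up, x level, pointing away from the robot (within 0.3 rad), y along the line of the hooks, to the left.
- hook_right: Right (-y) blue hook, same shape, axes and origin. Seats are level with each other, centres 200 mm apart, 186 mm clear between hooks. The basket hangs between them, over a drip tray (rim 26 mm above bench); the bar's ends lie on the seats. Posts and crossbar stand 89 mm behind the seat centres, no higher than the seats. Stand position and yaw vary.

How it is judged:
On the way:
1. while the gripper still holds the purple rack, both ends of its bar are down in the hooks, within 6 mm of resting, the rack upright (x of purple_rack in the frame of hook_left between -0.022 and 0.022 m and y of purple_rack in the frame of hook_left between -0.122 and -0.078 m and z of purple_rack in the frame of hook_left between -0.085 and -0.074 m and z of purple_rack in the frame of hook_right between -0.085 and -0.074 m and angle between the y axis of purple_rack and the y axis of hook_left, either way round below 0.2 rad and angle between purple_rack's own z axis and vertical below 0.07 rad and contact force between the fingers and purple_rack above 1 N), for 0.2 s.
At the end, for the whole second after the job is handed in: The purple rack hangs released and at rest with one bar end on each blue hook: centred within 22 mm, along the hooks within 0.2 rad, upright within 0.07 rad, at seated height within 4 mm; the green rack stands upright (0.1 rad) within 30 mm of its start (x of purple_rack in the frame of hook_left between -0.022 and 0.022 m and y of purple_rack in the frame of hook_left between -0.122 and -0.078 m and z of purple_rack in the frame of hook_left between -0.085 and -0.076 m and z of purple_rack in the frame of hook_right between -0.085 and -0.076 m and angle between the y axis of purple_rack and the y axis of hook_left, either way round below 0.2 rad and angle between purple_rack's own z axis and vertical below 0.07 rad and contact force between purple_rack and hook_left above 0.2 N and contact force between purple_rack and hook_right above 0.2 N and contact force between the fingers and purple_rack below 0.1 N and linear speed of purple_rack below 0.03 m/s and angular speed of purple_rack below 0.2 rad/s and distance of green_rack from where it was at the start of the episode below 0.03 m and angle between green_rack's own z axis and vertical below 0.1 rad); the robot touches nothing.
It fails at once if the purple rack is tipped by more than 0.6 rad (angle between purple_rack's own z axis and vertical above 0.6 rad).
It fails at once if the green rack is moved by more than 30 mm (distance of green_rack from where it was at the start of the episode above 0.03 m).
It also fails if it takes over 38 s, if anything falls off the work surface, if the arm or the gripper's body presses on something with over 40 N, if the wrist force passes 120 N, or if a joint passes its speed limit or range.

## Working session

There is one attempt and no reset: what is moved stays moved. The work goes in short steps, Python scripts to look and compute and a tool call to move; the robot and the scene stay as the last step left them, time stands still between calls to the robot, and variables do not carry over. Pictures are saved under pics/ and viewed, at most 10 in all, crops included, and the job is handed in when it is done.

Besides the shell and the picture viewer there is one more tool, called after "Call:" as name([rows], argument=value, ...), one row to a line, values as JSON. step_arm: Moves the arm, as the interface text tells. Its arguments: {"type":"object","properties":{"motion":{"type":"array"},"hand":{"type":"number"},"squeeze":{"type":"number"}},"required":["motion"]}

```bash
mkdir -p pics; python3 - <<'E'
from cell import robot
import cv2,numpy as np,pickle
o=robot.observe(); print({k:np.round(v,3) for k,v in o.items()})
d={}
for n in("top","side"):
    c=robot.read_camera(n); d[n]=c
    cv2.imwrite(f"pics/{n}0.png",c["pixels"][...,::-1]); print(n,c["intrinsics"],c["xyz"],c["rotation"],[k for k in c])
pickle.dump(d,open("c0.pkl","wb"))
E
```

```text
{'time': np.float64(0.0), 'qpos': array([ 1.176,  0.343,  1.525,  0.   ,  1.275, -0.146]), 'qvel': array([-0.001,  0.001, -0.001, -0.001, -0.001,  0.   ]), 'joint_efforts': array([  0.   , -43.125, -24.421,   0.072,   0.056,  -0.   ]), 'tool_pos': array([0.129, 0.509, 0.243]), 'tool_rot': array([-3.14 , -0.   ,  2.893]), 'contact_force': array([0.455, 0.279, 0.261]), 'torque': array([ 0.024, -0.012,  0.017]), 'grip_force': np.float64(0.0), 'opening': np.float64(0.092)}
top [[409.03806      0.         319.26691331]
 [  0.         409.03806    198.91585956]
 [  0.           0.           1.        ]] [0.48126377 0.02972999 1.13213009] [ 0.09586673  0.00221847 -1.56507247] ['pixels', 'intrinsics', 'xyz', 'rotation']
side [[429.68962489   0.         320.83842498]
 [  0.         429.68962489 202.26740676]
 [  0.           0.           1.        ]] [ 0.22143583 -0.61470454  0.71331296] [ 0.89219176  0.01808616 -0.50671098] ['pixels', 'intrinsics', 'xyz', 'rotation']
```

View pics/top0.png

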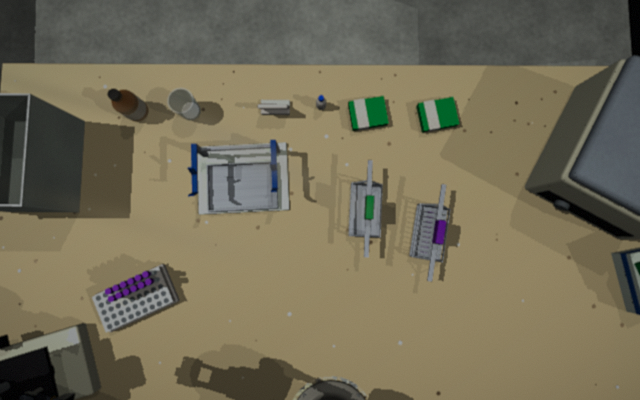

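View pics/side0.png

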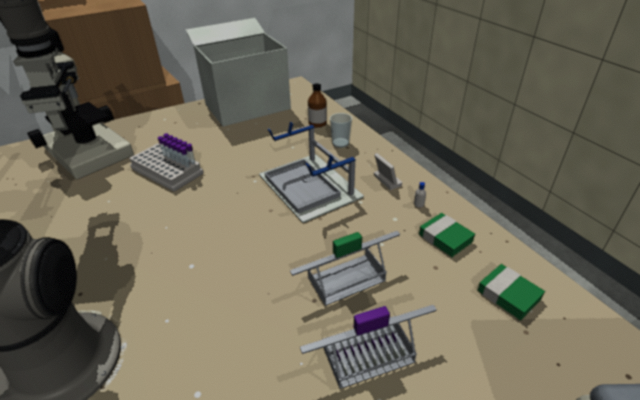

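The overview shows the purple handle at (440,232) and its bar running from (444,186) to (430,280). The green handle is at (370,207), and the blue hooks are near columns 193 and 275, rows 143–195. I'll zoom in next.

```bash
python3 - <<'E'
import cv2,pickle,numpy as np
d=pickle.load(open("c0.pkl","rb"))
f=lambda n,x,y,w,h,s:cv2.resize(np.ascontiguousarray(d[n]["pixels"][y:y+h,x:x+w,::-1]),None,fx=s,fy=s,interpolation=cv2.INTER_CUBIC)
a=f("top",180,130,120,90,6); cv2.imwrite("pics/hk_top.png",a)
b=f("side",255,110,110,90,6); cv2.imwrite("pics/hk_side.png",b)
E
```

```text
(no output)
```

View pics/hk_top.png

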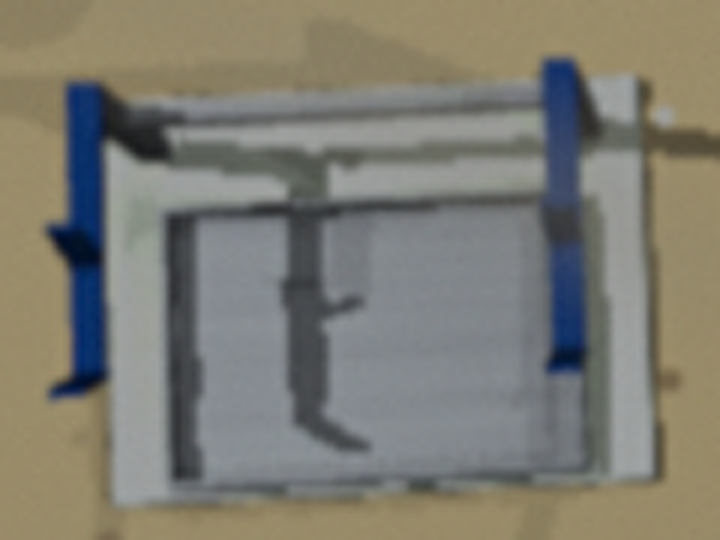

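View pics/hk_side.png

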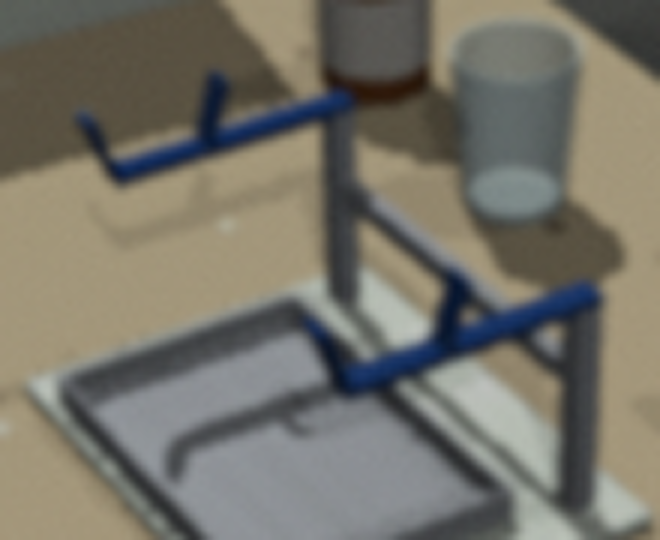

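The top crop shows the left hook's seat running from about (100,380) to (85,255), and the right hook's from (565,360) to (562,235). The side crop shows the lips at both seat ends. Next I'll fit models to the colour masks in both cameras.

```bash
cat > fit.py <<'E'
import cv2,numpy as np
from scipy.spatial.transform import Rotation as R
from scipy.optimize import minimize
S=4
def proj(c,P):
    q=(np.asarray(P)-c["xyz"])@R.from_euler("xyz",c["rotation"]).as_matrix()*[1,-1,-1]
    p=q@np.array(c["intrinsics"]).T; return p[:,:2]/p[:,2:]
def box(x0,x1,y0,y1,z0,z1): return np.array([[x,y,z] for x in(x0,x1) for y in(y0,y1) for z in(z0,z1)])
def lip(s): return np.array([[s*(a+e),y,z] for a,z in((22,0),(30,30)) for e in(0,3) for y in(-7,7)])/1e3
def hook(end): return [box(-.025,end,-.007,.007,-.006,0),lip(1),lip(-1)]
HANDLE=[box(-.010,.010,-.030,.030,.086,.122)]
BAR=[box(-.006,.006,-.125,.125,.080,.086)]
def pose(P,x,y,yaw,z=0): return P@R.from_euler("z",yaw).as_matrix().T+[x,y,z]
def render(c,parts):
    m=np.zeros((400*S,640*S),np.uint8)
    for P in parts:
        h=cv2.convexHull((((proj(c,P)+.5)*S-.5)*16).astype(np.int32)) 
        cv2.fillConvexPoly(m,h,255,shift=4)
    return cv2.resize(m,(640,400),interpolation=cv2.INTER_AREA)/255.
def mask(c,h0,h1,smin=90,vmin=30):
    h=cv2.cvtColor(c["pixels"],cv2.COLOR_RGB2HSV)
    return cv2.inRange(h,(h0,smin,vmin),(h1,255,255))/255.
def fit(cams,masks,parts,x0,steps):
    g=lambda a:cv2.GaussianBlur(a,(0,0),1.)
    M=[g(m) for m in masks]
    def f(v): return sum(((g(render(c,parts(v)))-m)**2).sum() for c,m in zip(cams,M))
    s=np.vstack([x0]+[np.array(x0)+np.eye(len(x0))[i]*steps[i] for i in range(len(x0))])
    for k in range(2):
        r=minimize(f,x0,method="Nelder-Mead",options=dict(initial_simplex=s,maxiter=250,xatol=1e-4,fatol=1e-3))
        x0=r.x; s=np.vstack([x0]+[x0+np.eye(len(x0))[i]*steps[i]*.4 for i in range(len(x0))])
    return r.x,r.fun,sum((m**2).sum() for m in M)
def near(m,b): o=np.zeros_like(m); x0,x1,y0,y1=b; o[y0:y1,x0:x1]=m[y0:y1,x0:x1]; return o
def backproj(c,uv,z):
    K=np.array(c["intrinsics"]); d=np.linalg.solve(K,[*uv,1])*[1,-1,-1]
    d=R.from_euler("xyz",c["rotation"]).as_matrix()@d; return c["xyz"]+d*(z-c["xyz"][2])/d[2]
E
cat > m.py <<'E'
from fit import *; import pickle
d=pickle.load(open("c0.pkl","rb")); t,s=d["top"],d["side"]
mh=[near(mask(t,105,125,120),(185,300,130,200)),near(mask(s,105,125,100),(260,360,115,180))]
mp=[near(mask(t,126,160,100),(425,455,210,255)),near(mask(s,126,160,100),(345,400,295,345))]
mg=[near(mask(t,45,85,100),(355,385,185,230)),near(mask(s,45,85,100),(325,370,225,265))]
print([m.sum() for m in mh+mp+mg])
L=backproj(t,(195,184),.12);Rr=backproj(t,(274,180),.12);print(L,Rr,np.linalg.norm(L-Rr))
def hp(v):
    x,y,a,e=v; Y=np.array([-np.sin(a),np.cos(a)])*.1
    return [pose(P,x+k*Y[0],y+k*Y[1],a,.12) for k in(1,-1) for P in hook(e)]
c=(L+Rr)/2
H=fit([t,s],mh,hp,[c[0],c[1],np.arctan2(-(L-Rr)[0],(L-Rr)[1]),.095],[.01,.01,.05,.005]);print("stand",H)
res=[]
for nm,m in(("p",mp),("g",mg)):
    v,u=np.nonzero(m[0]); q=backproj(t,(u.mean(),v.mean()),.118)
    r=fit([t,s],m,lambda v:[pose(HANDLE[0],*v)],[q[0],q[1],-1.6],[.01,.01,.08]);print(nm,r);res.append(r[0])
    print([backproj(t,p,.086) for p in([(444,186),(430,280)] if nm=="p" else [(370,160),(367,255)])])
out=[]
for cam,m,n,b in((t,mh,"top",(180,460,130,290)),(s,mh,"side",(255,445,110,390))):
    im=cv2.resize(cam["pixels"][...,::-1],None,fx=4,fy=4,interpolation=cv2.INTER_CUBIC)
    for P in hp(H[0])+[pose(Q[0],*r) for r in res for Q in(HANDLE,BAR)]:
        cv2.polylines(im,[cv2.convexHull(((proj(cam,P)+.5)*4-.5).astype(np.int32))],True,(0,255,255),1)
    im=im[4*b[2]:4*b[3],4*b[0]:4*b[1]]; k=min(800/im.shape[1],600/im.shape[0]); cv2.imwrite(f"pics/ov_{n}.png",cv2.resize(im,None,fx=k,fy=k,interpolation=cv2.INTER_AREA))
np.save("fit.npy",np.array([*H[0][:3],*res[0],*res[1]]))
E
time python3 m.py
```

```text
[np.float64(433.0), np.float64(380.0), np.float64(255.0), np.float64(695.0), np.float64(183.0), np.float64(470.0)]
[0.61427343 0.34294752 0.12      ] [0.62541513 0.1458594  0.12      ] 0.19740279575956615
stand (array([0.62367938, 0.24575868, 0.04958294, 0.0971938 ]), np.float64(188.12792952039453), np.float64(574.6715557922607))
p (array([ 0.49802279, -0.2675022 , -1.70217701]), np.float64(97.80966207638615), np.float64(837.6175657180772))
[array([ 0.61703326, -0.28841703,  0.086     ]), array([ 0.37813012, -0.24756867,  0.086     ])]
g (array([ 0.55941196, -0.09263528, -1.59086545]), np.float64(75.43339781523954), np.float64(573.0691218332662))
[array([ 0.68391815, -0.09830915,  0.086     ]), array([ 0.43967225, -0.08920504,  0.086     ])]
real	0m2.732s
user	0m4.567s
sys	0m0.719s
```

View pics/ov_top.png

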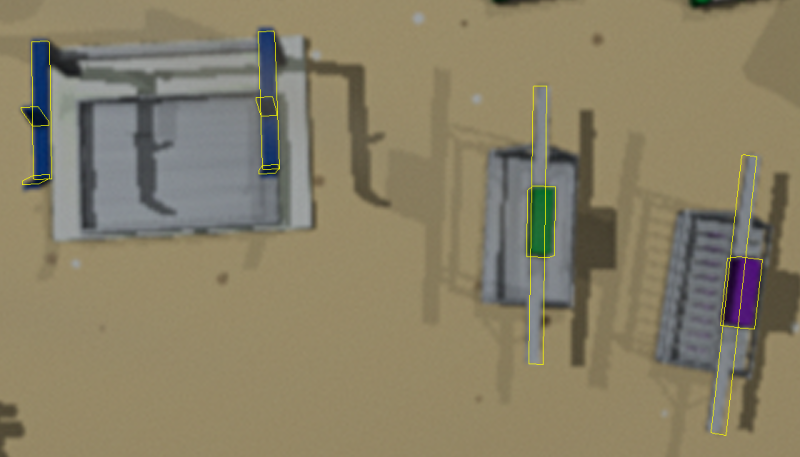

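View pics/ov_side.png

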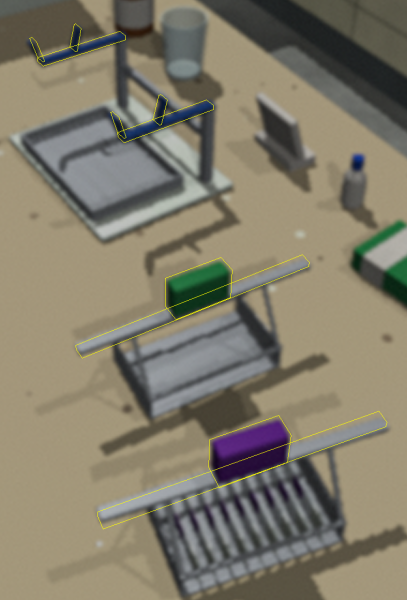

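The fits overlay well. In the top overlay the outlines match the hooks at columns 35 and 267, the green handle at (541,221), and the purple handle and bar at (742,292). Stand centre is (0.624, 0.246) with yaw 0.05; the purple rack is at (0.498, -0.2675) with yaw -1.71. The next script works out the move numbers.

```bash
cat > go.py <<'E'
import sys,json,numpy as np
from cell import robot
from scipy.spatial.transform import Rotation as R
o=robot.observe(); M=R.from_euler("xyz",o["tool_rot"]).as_matrix()
print("t",round(o["time"],2),"pos",np.round(o["tool_pos"],4),"rot",np.round(o["tool_rot"],3))
for w in sys.argv[1:]:
    x,y,z,yaw=map(float,w.split(","))
    s=(M.T@(np.array([x,y,z])-o["tool_pos"]))/.06
    print(w,np.round(s,3),"spin",round((o["tool_rot"][2]-yaw+np.pi)%(2*np.pi)-np.pi,3))
E
python3 go.py .3,.42,.26,2.93 .44,.2,.26,2.96 .47,-.05,.26,3 .498,-.2675,.2,3.002
```

```text
t 0.1 pos [0.1291 0.5085 0.2431] rot [-3.14  -0.     2.893]
.3,.42,.26,2.93 [-3.124 -0.729 -0.281] spin -0.037
.44,.2,.26,2.96 [-6.288 -3.708 -0.278] spin -0.067
.47,-.05,.26,3 [-7.799 -7.623 -0.272] spin -0.107
.498,-.2675,.2,3.002 [ -9.144 -11.02    0.732] spin -0.109
```

Call:
step_arm([
  [[-0.8, -0.2, -0.1], 0],
  [[-1.6, -0.4, -0.2], -0.02],
  [[-2.4, -0.6, -0.28], -0.03],
  [[-3.1, -0.8, -0.28], -0.04],
  [[-3.7, -1.4, -0.28], -0.05],
  [[-4.4, -2.0, -0.28], -0.06],
  [[-5.0, -2.6, -0.28], -0.06],
  [[-5.6, -3.2, -0.28], -0.07],
  [[-6.0, -3.7, -0.28], -0.07],
  [[-6.2, -4.2, -0.28], -0.08],
], hand=0)

```text
time: 1.35
tool_pos: [0.4284, 0.1714, 0.2601]
tool_rot: [-3.141, -0.001, 2.972]
contact_force: [0.6, 0.7, -0.1]
opening: 0.0921
grip_force: 0.0
```

```bash
python3 go.py .47,-.05,.26,3 .498,-.2675,.2,3.002
```

```text
t 1.35 pos [0.4284 0.1714 0.2601] rot [-3.141e+00 -1.000e-03  2.972e+00]
.47,-.05,.26,3 [-1.307e+00 -3.520e+00  2.000e-03] spin -0.028
.498,-.2675,.2,3.002 [-2.38  -7.014  1.002] spin -0.03
```

Call:
step_arm([
  [[-0.4, -0.8, 0], -0.01],
  [[-0.7, -1.6, 0], -0.02],
  [[-1.0, -2.4, 0], -0.03],
  [[-1.3, -3.3, 0], -0.03],
  [[-1.6, -4.2, 0], -0.03],
  [[-1.85, -5.1, 0.2], -0.03],
  [[-2.1, -6.0, 0.4], -0.03],
  [[-2.3, -6.7, 0.7], -0.03],
  [[-2.38, -7.01, 1.0], -0.03],
  [[-2.38, -7.01, 1.0], -0.03],
])

```text
time: 2.6
tool_pos: [0.4969, -0.2654, 0.1985]
tool_rot: [3.139, -0.004, 3.001]
contact_force: [-0.5, 0.5, 0.3]
opening: 0.0918
grip_force: 0.0
```

```bash
python3 go.py .498,-.2675,.104,3.002; python3 - <<'E'
from fit import *; from cell import robot
o=robot.observe(); w=robot.read_camera("wrist")
T=np.array(w["T_tool_cam"]);Rt=R.from_euler("xyz",o["tool_rot"]).as_matrix()
w["xyz"]=o["tool_pos"]+Rt@T[:3,3]; w["rotation"]=R.from_matrix(Rt@T[:3,:3]).as_euler("xyz")
m=mask(w,126,160,100); v,u=np.nonzero(m); print(m.sum(),u.min(),u.max(),v.min(),v.max())
print(fit([w],[m],lambda v:[pose(HANDLE[0],*v)],[.498,-.2675,-1.71],[.005,.005,.04]))
im=w["pixels"][...,::-1].copy()
for Q in(HANDLE,BAR): cv2.polylines(im,[cv2.convexHull(proj(w,pose(Q[0],.498,-.2675,-1.71)).astype(np.int32))],True,(0,255,255),1)
cv2.imwrite("pics/w1.png",im)
E
```

```text
t 2.6 pos [ 0.4969 -0.2654  0.1985] rot [ 3.139 -0.004  3.001]
.498,-.2675,.104,3.002 [-0.029 -0.036  1.574] spin -0.001
2847.0 304 338 121 260
(array([ 0.49916256, -0.26509385, -1.74156532]), np.float64(121.94256640658382), np.float64(2687.498444253772))
```

View pics/w1.png

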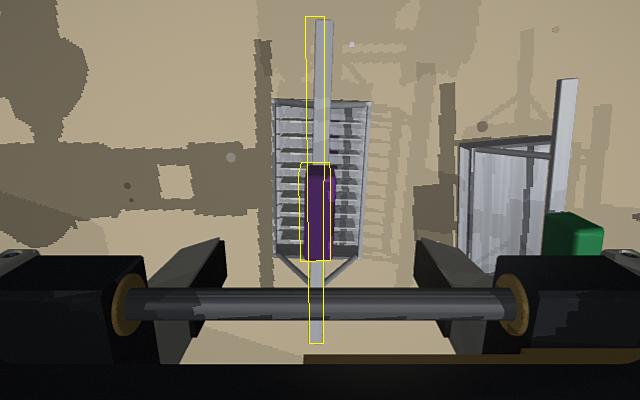

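The wrist view shows the purple handle at (319,212), centred between the fingers. The rack yaw is nearer -1.735, so I'll turn slightly and descend.

Call:
step_arm([
  [[0, 0.02, 0.2], 0.02],
  [[0, 0.02, 0.6], 0.025],
  [[0, 0.02, 1.0], 0.025],
  [[0, 0.02, 1.35], 0.025],
  [[0, 0.02, 1.55], 0.025],
  [[0, 0.02, 1.6], 0.025],
  [[0, 0.02, 1.6], 0.025],
])

```text
time: 3.52
tool_pos: [0.4984, -0.2643, 0.105]
tool_rot: [-3.141, 0.001, 2.978]
contact_force: [1.0, 0.4, -0.2]
opening: 0.092
grip_force: 0.0
```

Call:
step_arm([
  [[0, 0, 0], 0],
  [[0, 0, 0], 0],
  [[0, 0, 0], 0],
  [[0, 0, 0], 0],
  [[0, 0, 0], 0],
  [[0, 0, 0], 0],
  [[0, 0, 0], 0],
  [[0, 0, 0], 0],
], hand=255, squeeze=35)

```text
time: 4.53
tool_pos: [0.498, -0.2645, 0.1044]
tool_rot: [-3.142, -0.0, 2.978]
contact_force: [-0.4, -0.6, -2.7]
opening: 0.0198
grip_force: 35.0
```

Call:
step_arm([
  [[0, 0, -0.15], 0],
  [[0, 0, -0.5], 0],
  [[0, 0, -0.9], 0],
  [[0, 0, -1.4], 0],
  [[0, 0, -1.9], 0],
  [[0, 0, -2.4], 0],
  [[0, 0, -2.8], 0],
  [[0, 0, -3.0], 0],
  [[0, 0, -3.0], 0],
])

```text
time: 5.65
tool_pos: [0.4981, -0.2644, 0.2849]
tool_rot: [-3.141, 0.001, 2.978]
contact_force: [-0.0, -0.3, -4.3]
opening: 0.0194
grip_force: 35.0
```

```bash
python3 go.py .5,-.1,.284,2.7 .53,.05,.284,2.2 .6237,.2458,.284,1.62; python3 - <<'E'
from fit import *; from cell import robot
from cell import robot
o=robot.observe(); w=robot.read_camera("wrist")
T=np.array(w["T_tool_cam"]);Rt=R.from_euler("xyz",o["tool_rot"]).as_matrix()
w["xyz"]=o["tool_pos"]+Rt@T[:3,3]; w["rotation"]=R.from_matrix(Rt@T[:3,:3]).as_euler("xyz")
m=mask(w,126,160,100)
# handle in tool frame: x,y,rot(handle z down in tool), height h
def parts(v):
    return [pose(HANDLE[0],v[0],v[1],v[2],v[3])]
print(fit([w],[m],parts,[*o["tool_pos"][:2],o["tool_rot"][2]-np.pi/2-np.pi,o["tool_pos"][2]-.104],[.005,.005,.04,.005]))
cv2.imwrite("pics/w2.png",w["pixels"][...,::-1])
print(o["contact_force"],o["torque"])
E
```

```text
t 5.65 pos [ 0.4981 -0.2644  0.2849] rot [-3.141e+00  1.000e-03  2.978e+00]
.5,-.1,.284,2.7 [0.415 2.709 0.014] spin 0.278
.53,.05,.284,2.2 [0.33  5.257 0.013] spin 0.778
.6237,.2458,.284,1.62 [-0.679  8.731  0.013] spin 1.358
(array([ 0.50508788, -0.26450548, -1.73484263,  0.16805772]), np.float64(1598.2767376745467), np.float64(5557.974957567173))
[-0.02040989 -0.32330595 -4.30325987] [ 0.04481912  0.00761885 -0.02654338]
```

View pics/w2.png

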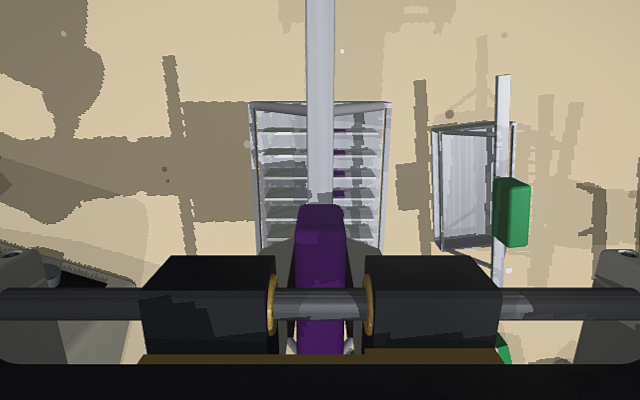

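The wrist view shows the rack held squarely, with the handle at (320,280) between the pads and the bar straight ahead. Now I'll carry it to above the stand while turning.

Call:
step_arm([
  [[0, 0.15, 0], 0.02],
  [[0, 0.5, 0], 0.07],
  [[0, 1.0, 0], 0.15],
  [[0, 1.6, 0], 0.25],
  [[0, 2.2, 0], 0.35],
  [[0, 2.8, 0], 0.45],
  [[-0.1, 3.4, 0], 0.55],
  [[-0.15, 4.0, 0], 0.65],
  [[-0.2, 4.5, 0], 0.75],
  [[-0.25, 4.9, 0], 0.82],
])

```text
time: 6.95
tool_pos: [0.5604, 0.0252, 0.2835]
tool_rot: [-3.14, -0.002, 2.155]
contact_force: [-0.2, 0.2, -3.7]
opening: 0.0194
grip_force: 35.0
```

```bash
python3 go.py .6237,.2458,.284,1.62
```

```text
t 6.95 pos [0.5604 0.0252 0.2835] rot [-3.140e+00 -2.000e-03  2.155e+00]
.6237,.2458,.284,1.62 [ 2.484  2.909 -0.009] spin 0.535
```

Call:
step_arm([
  [[0.2, 0.3, 0], 0.07],
  [[0.5, 0.7, 0], 0.15],
  [[0.9, 1.1, 0], 0.23],
  [[1.3, 1.6, 0], 0.31],
  [[1.7, 2.0, 0], 0.39],
  [[2.05, 2.4, 0], 0.46],
  [[2.3, 2.7, 0], 0.51],
  [[2.45, 2.87, 0], 0.53],
  [[2.48, 2.91, 0], 0.535],
  [[2.48, 2.91, 0], 0.535],
])

```text
time: 8.2
tool_pos: [0.6234, 0.2438, 0.2838]
tool_rot: [-3.14, 0.0, 1.623]
contact_force: [0.7, 0.8, -3.1]
opening: 0.0195
grip_force: 35.0
```

```bash
python3 go.py .6237,.2458,.16,1.62; python3 - <<'E'
from fit import *; from cell import robot
o=robot.observe(); v=np.load("fit.npy"); out=[]
for n in("top","side"):
    c=robot.read_camera(n); im=cv2.resize(c["pixels"][...,::-1],None,fx=4,fy=4,interpolation=cv2.INTER_CUBIC)
    p=o["tool_pos"]; yaw=o["tool_rot"][2]-np.pi/2
    for Q in(HANDLE,BAR): cv2.polylines(im,[cv2.convexHull((proj(c,pose(Q[0],p[0],p[1],yaw,p[2]-.104))*4+1.5).astype(np.int32))],True,(0,255,255),1)
    u=(proj(c,[[p[0],p[1],.17]])[0]*4).astype(int); out.append(cv2.resize(im[max(u[1]-300,0):,max(u[0]-300,0):][:600,:600],(400,400),interpolation=cv2.INTER_AREA))
cv2.imwrite("pics/above.png",np.hstack(out))
E
```

```text
t 8.2 pos [0.6234 0.2438 0.2838] rot [-3.14   0.     1.623]
.6237,.2458,.16,1.62 [0.034 0.01  2.063] spin 0.003
```

View pics/above.png

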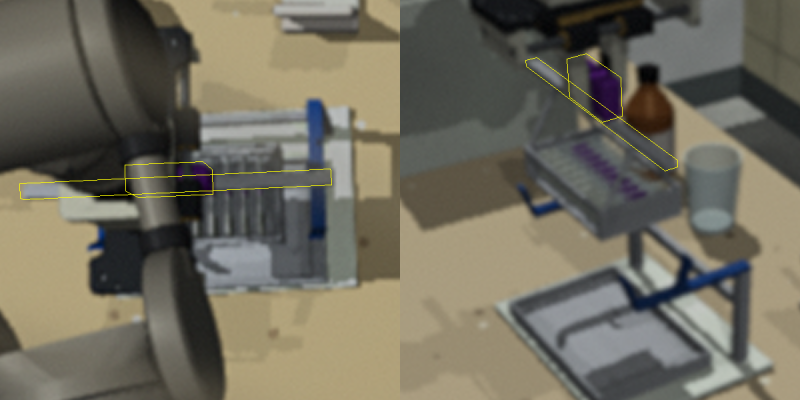

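The overlay agrees with the held rack: the bar spans over both hooks (right end at (330,178) in the top half) and is centred above the seats. I'll lower it slowly.

Call:
step_arm([
  [[0.03, 0.01, 0.15], 0],
  [[0.03, 0.01, 0.4], 0],
  [[0.03, 0.01, 0.75], 0],
  [[0.03, 0.01, 1.1], 0],
  [[0.03, 0.01, 1.4], 0],
  [[0.03, 0.01, 1.65], 0],
  [[0.03, 0.01, 1.85], 0],
  [[0.03, 0.01, 2.0], 0],
  [[0.03, 0.01, 2.1], 0],
  [[0.03, 0.01, 2.15], 0],
])

```text
time: 9.55
tool_pos: [0.6243, 0.2457, 0.1554]
tool_rot: [3.141, -0.0, 1.623]
contact_force: [0.3, 0.2, -2.9]
opening: 0.02
grip_force: 35.0
```

Call:
step_arm([
  [[0, 0, 0.03], 0],
  [[0, 0, 0.06], 0],
  [[0, 0, 0.09], 0],
  [[0, 0, 0.12], 0],
  [[0, 0, 0.13], 0],
  [[0, 0, 0.14], 0],
  [[0, 0, 0.15], 0],
  [[0, 0, 0.15], 0],
  [[0, 0, 0.15], 0],
])

```text
time: 10.68
tool_pos: [0.6243, 0.2456, 0.1466]
tool_rot: [3.141, -0.0, 1.623]
contact_force: [0.0, 0.2, -3.6]
opening: 0.0199
grip_force: 35.0
```

Still carrying the weight, so the bar isn't resting yet. I'll ease down to contact.

Call:
step_arm([
  [[0, 0, 0.01], 0],
  [[0, 0, 0.02], 0],
  [[0, 0, 0.03], 0],
  [[0, 0, 0.04], 0],
  [[0, 0, 0.04], 0],
])

```text
time: 11.3
tool_pos: [0.6242, 0.2457, 0.1442]
tool_rot: [3.142, -0.0, 1.623]
contact_force: [0.4, 0.2, -2.6]
opening: 0.0199
grip_force: 35.0
```

```bash
python3 - <<'E'
from fit import *; from cell import robot
v=np.load("fit.npy"); out=[]
for n in("top","side"):
    c=robot.read_camera(n); im=cv2.resize(c["pixels"][...,::-1],None,fx=4,fy=4,interpolation=cv2.INTER_CUBIC)
    u=(proj(c,[[.624,.246,.12]])[0]*4).astype(int); out.append(im[max(u[1]-200,0):,max(u[0]-200,0):][:400,:400])
cv2.imwrite("pics/seat.png",np.hstack(out)); o=robot.observe(); print(o["contact_force"],o["torque"],o["tool_pos"])
E
```

```text
[-0.55724447  0.85140406 -2.19495604] [-0.11728516  0.09546787  0.02383808] [0.62424118 0.24566035 0.14415646]
```

View pics/seat.png

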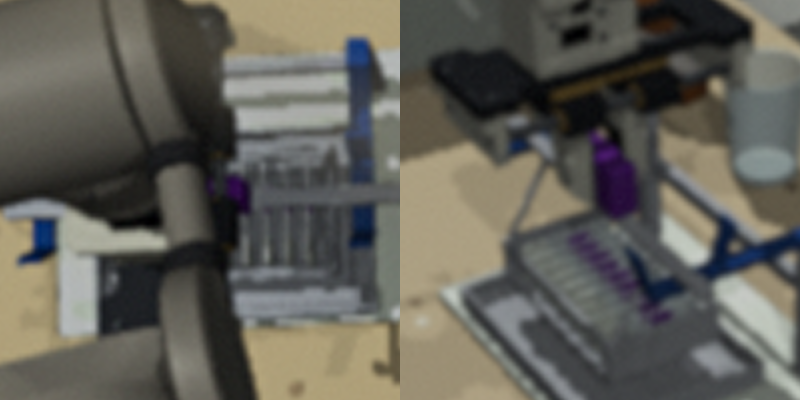

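The bar crosses the right hook between its lips (row 195 in the left half) and the basket hangs between the hooks. The load is starting to transfer, so I'll lower slightly more.

Call:
step_arm([
  [[0, 0, 0.01], 0],
  [[0, 0, 0.02], 0],
  [[0, 0, 0.03], 0],
  [[0, 0, 0.03], 0],
])

```text
time: 11.9
tool_pos: [0.6242, 0.2456, 0.1441]
tool_rot: [3.14, -0.0, 1.623]
contact_force: [-5.0, -2.3, 7.4]
opening: 0.0198
grip_force: 35.0
```

```bash
python3 -c "
from cell import robot
o=robot.observe();print(o['contact_force'],o['torque'],o['tool_rot'])"
```

```text
[-5.04296354 -2.34261665  7.39150282] [-0.34719027  0.86065779 -0.00907078] [ 3.14036132e+00 -2.39281433e-04  1.62285445e+00]
```

The moments fit a load shared by both ends. I'll relax the push by 1 mm and release.

Call:
step_arm([
  [[0, 0, -0.015], 0],
  [[0, 0, -0.02], 0],
  [[0, 0, -0.02], 0],
])

```text
time: 12.28
tool_pos: [0.6243, 0.2457, 0.1441]
tool_rot: [3.141, -0.0, 1.623]
contact_force: [-2.8, -0.7, 5.8]
opening: 0.0199
grip_force: 35.0
```

Call:
step_arm([
  [[0, 0, 0], 0],
  [[0, 0, 0], 0],
  [[0, 0, 0], 0],
  [[0, 0, 0], 0],
  [[0, 0, 0], 0],
  [[0, 0, 0], 0],
], hand=60)

```text
time: 13.02
tool_pos: [0.6242, 0.2457, 0.1435]
tool_rot: [3.142, -0.0, 1.623]
contact_force: [-1.2, 0.5, 0.2]
opening: 0.0697
grip_force: 0.0
```

Call:
step_arm([
  [[0, 0, -0.1], 0],
  [[0, 0, -0.4], 0],
  [[0, 0, -0.8], 0],
  [[0, 0, -1.3], 0],
  [[0, 0, -1.8], 0],
  [[0, 0, -2.3], 0],
  [[0, 0, -2.5], 0],
  [[0, 0, -2.5], 0],
])

```text
time: 14.02
tool_pos: [0.6244, 0.2457, 0.2941]
tool_rot: [3.14, -0.0, 1.623]
contact_force: [-0.0, -0.5, -1.3]
opening: 0.0701
grip_force: 0.0
```

```bash
cat > chk.py <<'E'
from fit import *; from cell import robot
v=np.load("fit.npy"); s=robot.read_camera("side"); t=robot.read_camera("top")
m=near(mask(s,126,160,100),*[(240,420,60,230)]); n,l,st,_=cv2.connectedComponentsWithStats((m>0).astype(np.uint8)); print(st[1:])
o=robot.observe(); w=robot.read_camera("wrist")
T=np.array(w["T_tool_cam"]);Rt=R.from_euler("xyz",o["tool_rot"]).as_matrix()
w["xyz"]=o["tool_pos"]+Rt@T[:3,3]; w["rotation"]=R.from_matrix(Rt@T[:3,:3]).as_euler("xyz")
m=mask(w,126,160,150); n,l,st,_=cv2.connectedComponentsWithStats((m>0).astype(np.uint8)); k=1+st[1:,4].argmax(); m=(l==k)*1.; print(st[k])
ms=near(mask(s,126,160,100),(300,345,95,145))
h=HANDLE[0]-[0,0,.104]
full=lambda v:[h@R.from_euler("yxz",[v[5],v[4],v[2]]).as_matrix().T+[v[0],v[1],v[3]+.104]]
print("wrist",np.round(fit([w],[m],full,[.624,.246,.05,.04,0,0],[.005,.005,.04,.005,.03,.03]),4) if 0 else fit([w],[m],full,[.624,.246,.05,.04,0,0],[.005,.005,.04,.005,.03,.03]))
print("side+wrist",fit([w,s],[m,ms],full,[.624,.246,.05,.04,0,0],[.005,.005,.04,.005,.03,.03]))
g=[near(mask(t,45,85,100),(355,385,185,230)),near(mask(s,45,85,100),(325,370,225,265))]
print("green",fit([t,s],g,lambda v:[pose(HANDLE[0],*v)],v[6:9],[.005,.005,.03]),v[6:9])
print("stand",v[:3],o["contact_force"],o["time"])
E
python3 chk.py
```

```text
[[291 133  18  22 246]
 [294 160   1   1   1]
 [297 165   3   1   3]
 [300 167   3   1   3]
 [303 170   1   1   1]
 [306 171   3   2   3]
 [311 177   2   1   2]
 [313 179   3   2   5]]
[ 309  155   27   74 1729]
wrist (array([ 0.62499726,  0.23064095,  0.03796332, -0.00076822,  0.11218254,
        0.07801261]), np.float64(19.339084381515033), np.float64(1617.2364110875947))
side+wrist (array([ 0.62580539,  0.23844045,  0.04988339,  0.03292048, -0.38195756,
       -0.02987778]), np.float64(224.4347026962747), np.float64(1650.4715660670872))
green (array([ 0.55909954, -0.09289486, -1.57436574]), np.float64(55.72023646296009), np.float64(599.9688121129037)) [ 0.55941196 -0.09263528 -1.59086545]
stand [0.62367938 0.24575868 0.04958294] [-0.0504751  -0.05005989 -0.22117049] 14.125
```

```bash
sed -i 's/(300,345,95,145)/(285,315,130,158)/' chk.py; cat >> chk.py <<'E'
print("upright",fit([w,s],[m,ms],lambda v:[pose(HANDLE[0],*v)],[.624,.246,.05,.04],[.005,.005,.03,.005]))
E
python3 chk.py | grep -A1 -E "side|upright"
```

```text
side+wrist (array([ 0.62446833,  0.24361631,  0.0569437 ,  0.03787569, -0.17597005,
        0.03361889]), np.float64(92.83774906187685), np.float64(1847.2680717792355))
--
upright (array([0.62505266, 0.2434921 , 0.05660553, 0.03473396]), np.float64(139.9641363419561), np.float64(1847.2680717792355))
```

Fitted roll is weakly determined, so I'll check for shift or tilt directly by comparing the basket region in the side view before and after release.

```bash
python3 - <<'E'
from fit import *; from cell import robot
a=cv2.imread("pics/seat.png"); 
for k,n in enumerate(("top","side")):
    c=robot.read_camera(n); im=cv2.resize(c["pixels"][...,::-1],None,fx=4,fy=4,interpolation=cv2.INTER_CUBIC)
    u=(proj(c,[[.624,.246,.12]])[0]*4).astype(int); b=np.ascontiguousarray(im[max(u[1]-200,0):,max(u[0]-200,0):][:400,:400]); A=np.ascontiguousarray(a[:,k*400:k*400+400])
    # templates (x0,y0,w,h) on basket parts and fixed control
    for nm,x,y,w,h in ([("bar_end_R",255,165,140,60),("basket",245,150,100,110),("tray_ctl",60,250,40,80)] if k==0 else [("slides",565,230,110,100),("basket_front",520,240,100,130),("basket_R",620,300,110,80),("handle",590,150,50,70),("post_ctl",690,220,110,80)]):
        x-=400*k
        r=cv2.matchTemplate(b[max(y-30,0):y+h+30,max(x-30,0):x+w+30],A[y:y+h,x:x+w],cv2.TM_CCOEFF_NORMED)
        _,mx,_,p=cv2.minMaxLoc(r); print(n,nm,"shift(1/4 px)",p[0]-min(x,30),p[1]-min(y,30),round(mx,3))
E
```

```text
top bar_end_R shift(1/4 px) 1 0 0.649
top basket shift(1/4 px) 0 -1 0.71
top tray_ctl shift(1/4 px) -14 -21 0.496
side slides shift(1/4 px) -1 1 0.861
side basket_front shift(1/4 px) 0 0 0.951
side basket_R shift(1/4 px) 0 0 0.971
side handle shift(1/4 px) -2 2 0.714
side post_ctl shift(1/4 px) 0 0 0.974
```

The rack did not shift or tilt on release. It sits level and seated, the green rack has not moved, and the arm is clear, so I'm handing in.

```bash
python3 -c "
from cell import robot
print(robot.hand_in())"
```

```text
the job is handed in; nothing more can be done
None
```

The purple rack hangs on the two blue hooks and is released, the green rack stands where it was, and I've handed in the job; the hand-in call returned no verdict.

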